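# Drive the spool out of a jar-filler valve

## Task

Strip the jar filler's valve for washing: use the blue push rod to drive the tight tan plastic spool out of the steel valve body, pushing from the side with the small hole so that the spool leaves through the open end and drops into the tray there. Then lay the push rod back in its wire rest as it lay, and leave the jar of duck legs standing where it is.

Things in the scene. Friction and masses are not known exactly. Their poses are not given: they have to be found in the camera images.
- valve_body: Round stainless housing lying on a foot bolted to the table. Origin on the table under its middle. The bore runs along own x, 60 mm above the table. Housing own x -30 to +30 mm, 64 mm diameter (78 mm flange at the open end); a ferrule stands on top (to 121 mm high), another sticks out to 65 mm at own -y. Rear face (own x -30): 20 mm drive hole, 10 mm deep; then a 30 mm bore, open at own x +30.
- drive_hole (a point): Centre of the small 20 mm drive hole in the rear face of the valve body, on the bore axis, 60 mm above the table; its x axis points into the hole, along the way the spool is driven.
- spool: Tan plastic cylinder with two black rings, 28 mm diameter, 50 mm long along own x, origin at its centre. At the start it fills the bore flush with the open end, its near end 10 mm in from the drive-hole face; it cannot be gripped. The seals hold it with some 9 to 18 N until it has slid about 40 mm; then it is loose, and it drops out once pushed about 50 mm.
- push_rod: Blue plastic push rod (drift), 185 mm long, 110 g, lying level along own x. Origin on its axis at the middle of the gripping waist (22 mm diameter, 45 mm long, between two 30 mm collars). Shaft towards own +x, 14 mm diameter, its tapered nose ending 140 mm from the origin; the butt ends 45 mm behind it. Its axis is 55 mm above the table when it lies in its rest.
- rod_rest: Steel wire rest fixed to the table, origin on the table: a flat foot with two upward V forks, 85 mm ahead (own +x) of and 34 mm behind its origin, 56 mm wide at the top, tops about 70 mm high. The rod lies in it along the rest's own x, rod origin 55 mm above the rest's origin, nose towards own +x.
- wash_tray: Shallow metal tray fixed on the table just in front of the open end of the valve bore, 116 x 120 mm, 29 mm high to its rim, floor 3 mm thick. Origin at the centre of its underside.
- duck_jar: Open glass jar with a duck leg, 114 mm in diameter, bone up to 152 mm high, standing loose at the right-hand side of the table. Origin at the centre of its underside. A bystander.
Things that resemble listed ones, but are neither listed nor needed, are in the scene too. Of the things shaped like the push_rod, the blue one is meant.

How it is judged (in metres and radians):
On the way, in this order (a step that is already met when the one before it is completed fails the run):
1. the push rod's nose is in through the drive hole and presses on the spool (x of push_rod in the frame of valve_body between -0.168 and -0.11 m and contact force between push_rod and spool above 1.5 N), for 0.1 s.
2. the spool has been driven out of the bore (x of spool in the frame of valve_body above 0.048 m), for 0.1 s.
At the end, for the whole second after the job is handed in: The spool lies at rest inside the wash tray (its centre within the rim and under 34 mm above the table); the push rod lies at rest in both forks of its rest, within 20 mm forward or 30 mm back along it, 10 mm across, 10 mm lower or 8 mm higher, and 0.12 rad of the way it lay at the start (x of spool in the frame of wash_tray between -0.058 and 0.058 m and y of spool in the frame of wash_tray between -0.06 and 0.06 m and height (world z) of spool below 0.034 m and linear speed of each of spool, push_rod below 0.02 m/s and x of push_rod in the frame of rod_rest between -0.03 and 0.02 m and y of push_rod in the frame of rod_rest between -0.01 and 0.01 m and z of push_rod in the frame of rod_rest between 0.045 and 0.063 m and angle between the x axis of push_rod and the x axis of rod_rest, either way round below 0.12 rad); the robot touches nothing.
It fails at once if the jar of duck legs is shifted by more than 15 mm or tipped (distance of duck_jar from where it was at the start of the episode above 0.015 m or angle between duck_jar's own z axis and vertical above 0.15 rad).
It also fails if it takes over 48 s, if anything falls off the work surface, if the arm or the gripper's body presses on something with over 40 N, if the wrist force passes 120 N, or if a joint passes its speed limit or range.

## Robot

A 6-joint arm with a two-finger parallel gripper is mounted at the origin on the work surface; the furniture and walls round the work are solid. World frame = base frame: x ahead of the robot, y to its left, z up, the work surface at z = 0. Lengths are in mm, angles in rad, forces in N, time in s.
With the tool pointing down it reaches from about 275 to 750 mm from the base axis. Payload 10.2 kg.
Tool frame: the origin (TCP) lies midway between the tips of the shut fingers; the grasp point (between the pads) lies 19 mm behind it (ctrl.grasp_offset is the distance from the TCP to the grasp point, in mm); z points along the fingers, y is the line along which they close (so a half turn about z gives the same grasp; the last joint's range is limited). The gripper opens to 85 mm and grips with 20 to 120 N. Pads are 22 mm wide; open, the fingers measure 114 mm over their backs; the gripper's body (76 mm by 85 mm) begins 54 mm behind the grasp point. The pads swing forward as they close: fully open they stand 13 mm farther back than shut.
Start: joints at [-1.556, 0.313, 1.498, -0, 1.331, -0.223], TCP at [123.658, -510.235, 231.294] pointing down, gripper open.
Joint ranges: [-2.94, 2.94], [-0.97, 2.17], [0.19, 2.56], [-1.23, 4.37], [0.02, 3.11], [-2.88, 2.88]. Speed limits (rad/s): [2.39, 2.39, 3.01, 3.14, 3.14, 3.14].

## Interface

Orientations are given as a unit quaternion [w, x, y, z].
In Python, from rig import ctrl, viewer, models gives the robot as it stands. The module is installed in compiled form; this text tells all that it offers.
- The arm moves only by the shell command python3 -m pendant 'ROWS' [OPENING] [FORCE]. ROWS is text: rows parted by semicolons, each of 4 numbers parted by spaces: the shift along the tool's x, y, z in m, then the turn about the tool's z in rad. In form: x y z yaw; .... A call has 1 to 10 rows; each row shifts and turns the commanded pose from where the row before left it, along the tool's axes as they then stand; what a row does not reach is not made up. A row lasts 1/8 s, in which the tool goes at most 62.5 mm and 10.7 degrees, less where a joint would pass 70% of its speed; a pose out of reach is approached as far as the arm can. A call is refused whole if a number of a shift passes 0.0625 or a number of a turn 0.188, either way. A call with a gripper value outside its range is refused whole. OPENING is the opening, from 0 (shut) to 1 (fully open), set as the call begins (- or left out, the last holds). The fingers move at their own pace and stop on an object; FORCE is the grip in N (left out, the last holds). Time passes only in rows, so rows that do not move let the fingers close. It gives the time, the measured TCP pose, the force, the opening and the grip force at its end, in the units of the state.
- ctrl.sense(): the state, without advancing time (a new reading comes with each control period).
- viewer.capture(name): name is "scene" or "side" or "wrist"; returns a dict with "color" (420x560x3 uint8, red, green, blue), "vertical_fov" (degrees; the focal length in pixels is half the picture's height over the tangent of half this angle, whatever the lens; pixels are square), "cx", "cy" (the principal point, pixels), "pose" (4x4, takes a point from camera to world coordinates). Camera axes: x right, y down, z forward; pixel columns grow to the right and rows downward; lengths in mm; the calibration is good to about 2 mm. The wrist camera is an equidistant fisheye: a pixel r from the principal point sees the ray r / f radians off the axis. A picture is of the moment at which its call begins. There is no depth.
- ctrl.finish_job(): hands the job in; it is judged then, once.
Trained networks look in the newest picture that a camera, given by its name, has taken for a name from the list of things; names that differ only in an ending like _2 or _b are one class to them, and where a whole thing is asked for, a point or a joint stands for the part that bears it (a point fixed in the world has none). Each returns a list of dicts, best first, with "p" (0 to 1); they miss things now and then, are a little off and sometimes report something else, mostly with a low value. They report only what shows in the picture. A call takes as long as a camera call. They do not tell look-alikes from the thing itself.
- models.boxes_of(camera, query): "at" ([x, y, z] in mm, in world coordinates, good to about 4 mm: the middle of the surface that is visible of it).
The state is a dict: "time_s": time; "joints": joint angles; "dq": joint speeds; "tau": joint torques, N m; "eef_pos": TCP position; "ee_rot": TCP orientation; "force": force on the tool from outside, world axes, zero at the start; "wrist_torque": the same for the moment, N m; "grip_width": opening from 0.0 (shut) to 1.0 (fully open); "grip_force": force on a finger pad.
Only numpy, scipy, OpenCV 4.12 (cv2) and the standard library are available. Lean on these libraries where they do the work, as an engineer would, in place of code of your own. Each camera call takes 0.05 s, during which the arm holds its last target. There are 200 camera calls.

## Working session

There is one attempt and no reset: what is moved stays moved. The work goes in short steps, Python scripts to look and compute and a shell command to move; the robot and the scene stay as the last step left them, time stands still between calls to the robot, and variables do not carry over. Pictures are saved under pics/ and viewed, at most 10 in all, crops included, and the job is handed in when it is done.

```bash
mkdir -p pics
cat > h.py <<'E'
import numpy as np, cv2
from rig import ctrl, viewer, models
def cap(n,f=None):
    c=viewer.capture(n)
    if f: cv2.imwrite('pics/'+f,c['color'][:,:,::-1])
    return c
def foc(c): return 210/np.tan(np.radians(c['vertical_fov'])/2)
def ray(c,u,v,fish=False):
    f=foc(c);x=(u-c['cx']);y=(v-c['cy'])
    if fish:
        r=np.hypot(x,y);t=r/f;d=np.array([x/r*np.sin(t),y/r*np.sin(t),np.cos(t)])
    else: d=np.array([x/f,y/f,1])
    P=np.array(c['pose']);d=P[:3,:3]@d
    return P[:3,3],d/np.linalg.norm(d)
def at_z(c,u,v,z,fish=False):
    o,d=ray(c,u,v,fish);return o+d*(z-o[2])/d[2]
def proj(c,p,fish=False):
    P=np.array(c['pose']);q=P[:3,:3].T@(np.array(p)-P[:3,3]);f=foc(c)
    if fish:
        r=np.hypot(q[0],q[1]);t=np.arctan2(r,q[2]);return np.array([c['cx']+f*t*q[0]/r,c['cy']+f*t*q[1]/r])
    return np.array([c['cx']+f*q[0]/q[2],c['cy']+f*q[1]/q[2]])
E
python3 - <<'E'
from h import *
cs={n:cap(n,n+'0.png') for n in ('scene','side')}
im=[cs[n]['color'] for n in cs]
for n in cs:
    print(n,np.round(cs[n]['pose'],2).tolist(),foc(cs[n]))
    for q in ('valve_body','push_rod','rod_rest','wash_tray','duck_jar','spool','drive_hole'):
        for r in models.boxes_of(n,q)[:3]:
            print(q,round(r['p'],2),np.round(r['at']),np.round(proj(cs[n],r['at'])))
print(ctrl.sense(),ctrl.grasp_offset)
E
```

```text
scene [[-0.86, -0.32, 0.39, -123.82], [-0.5, 0.58, -0.64, 896.03], [-0.02, -0.75, -0.66, 1094.64], [0.0, 0.0, 0.0, 1.0]] 530.1172792016806
valve_body 0.65 [554.  83.  66.] [217. 241.]
push_rod 0.79 [ 468. -232.   58.] [299. 189.]
push_rod 0.38 [337. -55.  21.] [310. 248.]
rod_rest 0.87 [ 486. -239.    4.] [294. 199.]
wash_tray 0.83 [601. 166.   2.] [188. 270.]
drive_hole 0.62 [552.  85.  68.] [217. 241.]
side [[-0.91, -0.27, 0.31, 156.89], [-0.41, 0.59, -0.69, 616.34], [0.01, -0.76, -0.65, 759.78], [0.0, 0.0, 0.0, 1.0]] 399.37611880623757
valve_body 0.93 [553.  90.  68.] [215. 252.]
push_rod 0.7 [ 466. -231.   63.] [301. 187.]
push_rod 0.61 [343. -38.  18.] [317. 257.]
rod_rest 0.91 [ 469. -236.    6.] [300. 201.]
wash_tray 0.92 [597. 168.   2.] [185. 288.]
wash_tray 0.25 [556.  90.  72.] [214. 250.]
duck_jar 0.74 [ 366. -387.   98.] [352. 157.]
spool 0.41 [585. 112.  57.] [199. 257.]
drive_hole 0.57 [556.  85.  72.] [215. 248.]
{'time_s': 0.8, 'joints': array([-1.55640194e+00,  3.12904844e-01,  1.49771601e+00, -2.34682041e-05,
        1.33098220e+00, -2.23392028e-01]), 'dq': array([ 3.75402173e-04,  3.08238189e-04, -3.46750884e-05,  6.38519487e-04,
       -6.06005505e-04,  1.17535907e-03]), 'tau': array([-2.95464204e-03, -4.12152815e+01, -2.59895575e+01, -3.53492060e-04,
        4.10388457e-04, -8.65296954e-07]), 'eef_pos': array([ 123.65124113, -510.23387748,  231.2856609 ]), 'ee_rot': array([-6.36180541e-06,  9.92940194e-01,  1.18616069e-01, -1.07935701e-05]), 'force': array([-0.27060998,  0.41824454,  0.24864459]), 'wrist_torque': array([-0.00833131, -0.04850518, -0.05055655]), 'grip_force': 0.0, 'grip_width': 0.9957490219516885} 18.700000000000003
```

View pics/scene0.png

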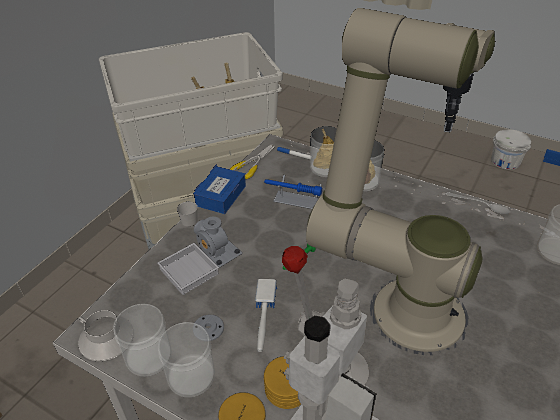

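View pics/side0.png

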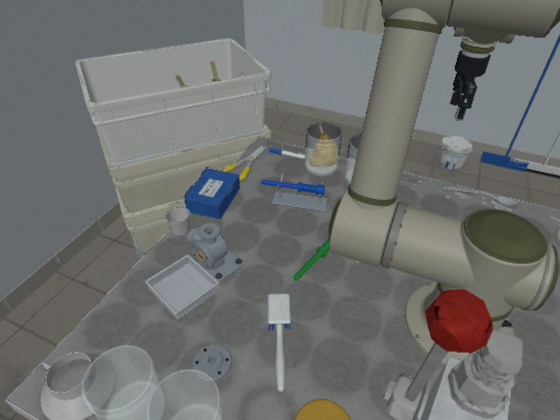

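The push_rod candidates are the blue one in the rest (side px 293,187) and the green one lying on the table (side px 313,260). The blue one fits, both by colour and because it lies in the wire rest. I'll confirm it in an enlarged crop.

Run:
```python
import cv2,numpy as np
a=cv2.imread('pics/side0.png')
A=cv2.resize(a[165:225,245:345],(800,480),interpolation=cv2.INTER_CUBIC)[:300]
A=cv2.resize(a[170:215,250:340],(780,390),interpolation=cv2.INTER_CUBIC)
b=cv2.imread('pics/scene0.png')
B=cv2.resize(a[215:320,140:250],(390,372)[:2],interpolation=cv2.INTER_CUBIC)
C=cv2.resize(b[210:295,150:250],(390,332),interpolation=cv2.INTER_CUBIC)
m=np.zeros((600,780,3),np.uint8)
A=cv2.resize(A,(560,280));m[:280,:560]=A
m[280:600,:335]=cv2.resize(B,(335,320));m[280:600,340:716]=cv2.resize(C,(376,320))
cv2.imwrite('pics/crop0.png',m)
```

```text
(no output)
```

View pics/crop0.png

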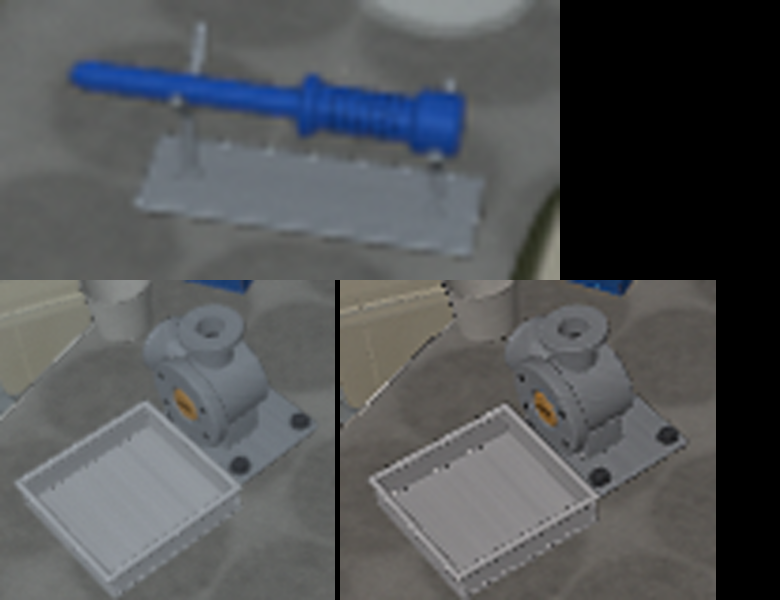

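The crop confirms the blue rod in the rest, nose to the left (side px 262,182) and butt at 324,190. The valve's open end with the tan spool faces the tray. Next I compute the poses.

```bash
cat > m.py <<'E'
from h import *
from scipy.optimize import least_squares
S=cap('side');C=cap('scene')
def tri(a,b):
    o1,d1=ray(S,*a);o2,d2=ray(C,*b)
    A=sum([(np.eye(3)-np.outer(d,d)) for d in(d1,d2)]);B=sum([(np.eye(3)-np.outer(d,d))@o for o,d in((o1,d1),(o2,d2))])
    return np.linalg.solve(A,B)
print('tray rims side',[np.round(at_z(S,*p,29)[:2]) for p in((145.9,282.2),(188.5,256),(218.7,283.2),(176.7,312.7))])
print('tray rims scene',[np.round(at_z(C,*p,29)[:2]) for p in((158,263.7),(193.9,243.2),(218.3,267.7),(181.9,289.7))])
print('ferr',np.round(at_z(S,209.5,229.8,121)),np.round(at_z(C,212.5,222,121)),tri((209.5,229.8),(212.5,222)))
print('spoolface z60',np.round(at_z(S,201.3,255,60)),np.round(at_z(C,204.5,244,60)),tri((201.3,255),(204.5,244)))
print('nose/butt side z55',at_z(S,262,181.7,55),at_z(S,323.9,189.6,55))
# blue mask axis in both
for n,c in(('side',S),('scene',C)):
    h=cv2.cvtColor(c['color'],cv2.COLOR_RGB2HSV);m=((h[...,0]>105)&(h[...,0]<125)&(h[...,1]>150)&(h[...,2]>60)).astype(np.uint8)
    N,l,st,ce=cv2.connectedComponentsWithStats(m)
    for i in range(1,N):
        if st[i,4]>60:
            ys,xs=np.where(l==i);q=np.array([at_z(c,x,y,55)[:2] for x,y in zip(xs,ys)])
            u,s,v=np.linalg.svd(q-q.mean(0),full_matrices=False);d=v[0]*np.sign(v[0][0]);t=(q-q.mean(0))@d
            print(n,st[i],q.mean(0).round(1),'ang',np.degrees(np.arctan2(d[1],d[0])).round(1),'ends',(q.mean(0)+d*t.min()).round(1),(q.mean(0)+d*t.max()).round(1),np.ptp(t).round(1))
E
python3 m.py
```

```text
tray rims side [array([671., 209.]), array([628., 100.]), array([518., 142.]), array([558., 248.])]
tray rims scene [array([670., 207.]), array([631.,  95.]), array([516., 139.]), array([555., 249.])]
ferr [571.  77. 121.] [570.  73. 121.] [593.93516069  46.56453544  86.90020017]
spoolface z60 [583. 107.  60.] [581. 106.  60.] [592.84307761  94.20393847  43.32848838]
nose/butt side z55 [ 582.74898924 -215.5967426    55.        ] [ 405.93433154 -256.66029069   55.        ]
side [481  37  79 134 584] [ -92.9 -842.7] ang 79.8 ends [ -316.1 -2078.6] [ -48.1 -594.5] 1508.1
side [ 184  169   55   50 1541] [ 685.7 -107.3] ang -72.6 ends [656.5 -13.9] [ 720.2 -217.4] 213.2
side [262 180  62  15 356] [ 480.3 -239.8] ang 12.0 ends [ 406.8 -255.4] [ 585.2 -217.4] 182.5
scene [543 149  17  17 197] [-181.7 -780.1] ang -82.7 ends [-186.6 -741.6] [-176.1 -823.4] 82.5
scene [ 193  165   52   49 1332] [ 684.3 -114.7] ang -70.4 ends [649.2 -16.2] [ 725.5 -230.5] 227.4
scene [264 180  58  16 330] [ 478.7 -243.8] ang 12.2 ends [ 403.2 -260.1] [ 585.1 -220.9] 186.0
```

```bash
python3 -m pendant '.038 -.018 0 0;.038 -.018 0 0;.038 -.018 0 0;.038 -.018 0 0;.038 -.018 0 0;.038 -.018 0 0;.038 -.018 0 0;.038 -.018 0 0;.038 -.018 0 0;.037 -.018 0 0' 1
cat > w.py <<'E'
from h import *
import sys
c=cap('wrist',sys.argv[1]);print(foc(c),c['cx'],c['cy'],np.round(c['pose'],2).tolist())
s=ctrl.sense();print(s['time_s'],s['eef_pos'],s['ee_rot'],s['joints'].round(2))
q=s['ee_rot'];ax=np.degrees(2*np.arctan2(q[2],q[1]));print('tool x ang',ax)
h=cv2.cvtColor(c['color'],cv2.COLOR_RGB2HSV);m=((h[...,0]>105)&(h[...,0]<125)&(h[...,1]>150)&(h[...,2]>50)).astype(np.uint8)
Z=float(sys.argv[2]);N,l,st,ce=cv2.connectedComponentsWithStats(m)
for i in range(1,N):
    if st[i,4]>300:
        ys,xs=np.where(l==i);q=np.array([at_z(c,x,y,Z,True)[:2] for x,y in zip(xs,ys)])
        u,S,v=np.linalg.svd(q-q.mean(0),full_matrices=False);d=v[0]*np.sign(v[0][0]);t=(q-q.mean(0))@d;n=np.array([-d[1],d[0]]);w=(q-q.mean(0))@n
        # per-slice centreline and width
        print(st[i],'ang',np.degrees(np.arctan2(d[1],d[0])).round(2),'ends',(q.mean(0)+d*t.min()).round(1),(q.mean(0)+d*t.max()).round(1),np.ptp(t).round(1))
        print([(int(a),round((w[k].min()+w[k].max())/2,1),round(np.ptp(w[k]),1)) for a in np.arange(t.min(),t.max(),10) for k in [np.abs(t-a)<2] if k.any()])
for n in ('valve_body','drive_hole','push_rod','rod_rest','wash_tray'):
    for r in models.boxes_of('wrist',n)[:2]: print(n,round(r['p'],2),np.round(r['at']),np.round(proj(c,r['at'],True)))
E
python3 w.py w1.png 55
```

```text
time_s: 2.15
eef_pos: [450.6, -245.0, 231.4]
ee_rot: [0.0, 0.993, 0.119, 0.0]
force: [-0.0, -1.0, -0.1]
grip_width: 1.002
grip_force: 0.0
325.19226210127806 281.50346938129314 206.38013533023113 [[0.23, -0.93, -0.28, 520.72], [-0.97, -0.22, -0.07, -227.21], [0.0, 0.29, -0.96, 373.5], [0.0, 0.0, 0.0, 1.0]]
2.2 [ 453.08259508 -242.2973763   231.30342897] [-4.83160222e-04  9.92788551e-01  1.19874951e-01  8.09455196e-04] [-0.72  0.29  1.53  0.    1.32  0.61]
tool x ang 13.769777539292003
[ 269   47   30  187 3300] ang 12.27 ends [ 399.6 -257.4] [ 584.3 -217.3] 189.0
[(-82, np.float64(-0.8), np.float64(14.7)), (-72, np.float64(-0.1), np.float64(28.2)), (-62, np.float64(-0.3), np.float64(28.9)), (-52, np.float64(-0.1), np.float64(20.5)), (-42, np.float64(0.2), np.float64(20.3)), (-32, np.float64(-0.1), np.float64(21.2)), (-22, np.float64(0.1), np.float64(21.1)), (-12, np.float64(-0.1), np.float64(23.8)), (-2, np.float64(0.1), np.float64(25.7)), (7, np.float64(-0.1), np.float64(12.8)), (17, np.float64(0.2), np.float64(12.8)), (27, np.float64(0.4), np.float64(12.7)), (37, np.float64(-0.3), n
[... 825 characters left out ...]
.float64(2.8)), (-59, np.float64(-25.3), np.float64(2.8)), (-49, np.float64(-20.9), np.float64(0.0)), (-39, np.float64(3.2), np.float64(42.1)), (-29, np.float64(8.3), np.float64(41.6)), (-19, np.float64(12.1), np.float64(38.6)), (-9, np.float64(13.3), np.float64(45.3)), (0, np.float64(6.0), np.float64(50.3)), (10, np.float64(-3.5), np.float64(50.6)), (20, np.float64(-6.9), np.float64(43.4)), (30, np.float64(-10.1), np.float64(26.5)), (40, np.float64(-11.2), np.float64(14.4))]
valve_body 0.93 [570.  58.  51.] [54. 33.]
push_rod 0.77 [340. -76.  19.] [131. 231.]
push_rod 0.74 [ 478. -240.   62.] [284. 158.]
rod_rest 0.84 [ 487. -239.    6.] [284. 143.]
wash_tray 0.97 [535. 160.  17.] [14. 61.]
```

View pics/w1.png

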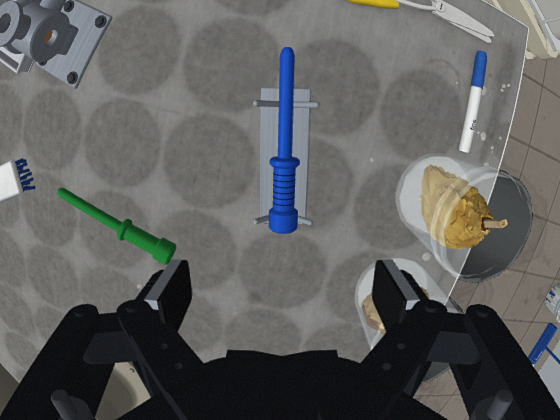

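The wrist picture shows the blue rod at px (285,140), nose up; the green look-alike at (118,228); the valve's drive hole at about (52,36); and two jars to the right, at (455,215) and (395,300).

Run:
```python
from h import *
c=cap('wrist')
s=ctrl.sense();print(s['eef_pos'],s['time_s'])
print('hole',at_z(c,52,36,60,True).round(1),'ferr',at_z(c,5,10,121,True).round(1))
print('jarA rims z~100',at_z(c,397,195,100,True).round(),at_z(c,440,280,100,True).round(),at_z(c,440,280,0,True).round())
print('jarB',at_z(c,357,295,100,True).round(),at_z(c,395,258,100,True).round(),at_z(c,425,265,100,True).round())
for r in models.boxes_of('wrist','duck_jar'):print(r,proj(c,r['at'],True))
print('foot corners',[at_z(c,*p,6,True).round() for p in((68,0),(112,18),(76,85))])
cv2.imwrite('pics/hole.png',cv2.resize(c['color'][0:100,0:130,::-1],(780,600),interpolation=cv2.INTER_CUBIC))
```

```text
[ 449.04257644 -246.64445906  231.31685551] 2.5
hole [563.1  49.9  60. ] ferr [583.7  78.4 121. ]
jarA rims z~100 [ 474. -347.  100.] [ 400. -429.  100.] [ 356. -503.    0.]
jarB [ 367. -343.  100.] [ 414. -368.  100.] [ 413. -404.  100.]
{'at': [356.9, -408.3, 76.7], 'p': 0.78} [401.70692569 299.79902944]
foot corners [array([622.,  85.,   6.]), array([598.,   4.,   6.]), array([508.,  38.,   6.])]
```

View pics/hole.png

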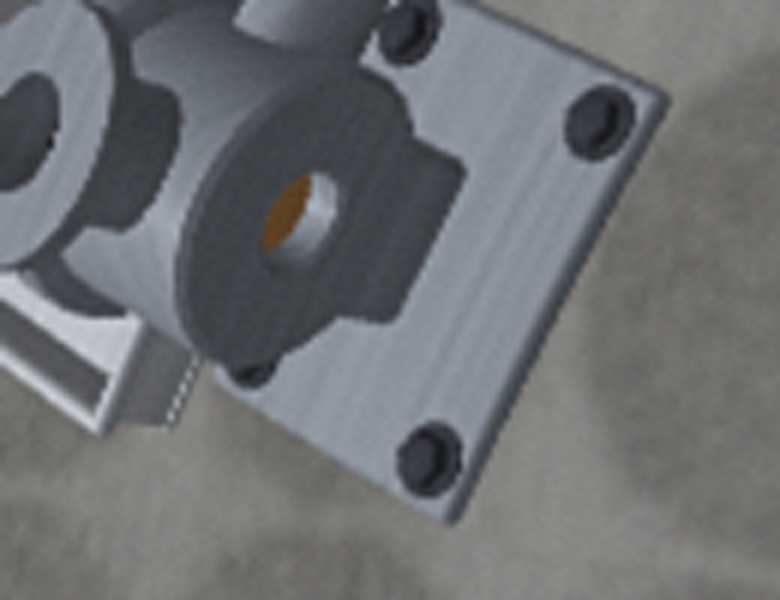

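```bash
python3 -m pendant '-.001 .001 .04 .025;0 0 .04 0;0 0 .04 0;0 0 .035 0;0 0 .025 0;0 0 .014 0;0 0 0 0;0 0 0 0;0 0 0 0' 1 60; python3 -m pendant '0 0 0 0;0 0 0 0;0 0 0 0;0 0 0 0;0 0 0 0;0 0 0 0' 0 60
```

```text
time_s: 3.68
eef_pos: [449.2, -247.6, 38.2]
ee_rot: [0.001, 0.994, 0.106, 0.001]
force: [-0.2, 0.4, -0.7]
grip_width: 1.0
grip_force: 0.0
time_s: 4.42
eef_pos: [449.0, -247.5, 37.5]
ee_rot: [0.0, 0.994, 0.106, 0.0]
force: [-0.3, -2.2, 2.2]
grip_width: 0.236
grip_force: 58.5
```

```bash
python3 -m pendant '0 0 -.02 0;0 0 -.04 0;0 0 -.04 0;0 0 0 -.166;0 0 0 -.166;0 0 0 -.166;0 0 0 -.166;0 0 0 -.166;0 0 0 -.166;0 0 0 0'; python3 -m pendant '.03 0 0 0;.03 .001 0 0;.03 .001 0 0;.03 0 0 0;.02 0 0 0;.008 0 0 0;0 0 0 0;0 0 0 0'; sed -i 's/>300:/>1500:/' w.py;  python3 w.py w2.png 154
```

```text
time_s: 5.68
eef_pos: [448.6, -246.9, 136.9]
ee_rot: [-0.001, 0.823, 0.568, -0.0]
force: [0.9, -0.0, -1.3]
grip_width: 0.235
grip_force: 58.8
time_s: 6.68
eef_pos: [502.9, -110.2, 137.2]
ee_rot: [-0.0, 0.823, 0.568, -0.0]
force: [-0.6, 0.2, -0.7]
grip_width: 0.238
grip_force: 58.8
325.19226210127806 281.50346938129314 206.38013533023113 [[0.93, -0.34, -0.1, 527.98], [-0.36, -0.89, -0.27, -41.2], [-0.0, 0.29, -0.96, 279.33], [0.0, 0.0, 0.0, 1.0]]
6.725 [ 502.95534764 -110.18815503  137.26510584] [ 3.46381483e-06  8.23262906e-01  5.67660273e-01 -4.91033875e-05] [-0.44  0.39  1.66 -0.    1.1  -0.08]
tool x ang 69.17446029945285
[  246     0    72   356 15198] ang 69.29 ends [ 486.5 -150.1] [543.5   0.8] 161.4
[(-80, np.float64(0.0), np.float64(14.7)), (-70, np.float64(0.0), np.float64(29.3)), (-60, np.float64(0.0), np.float64(23.5)), (-50, np.float64(-0.0), np.float64(20.9)), (-40, np.float64(-0.1), np.float64(21.1)), (-30, np.float64(-0.1), np.float64(21.3)), (-20, np.float64(-0.1), np.float64(21.6)), (-10, np.float64(-0.1), np.float64(29.4)), (0, np.float64(0.0), np.float64(13.7)), (9
[... 398 characters left out ...]
9 -141.7] 94.1
[(-41, np.float64(-17.0), np.float64(17.1)), (-31, np.float64(7.6), np.float64(68.7)), (-21, np.float64(8.4), np.float64(73.0)), (-11, np.float64(7.3), np.float64(73.1)), (-1, np.float64(6.2), np.float64(73.3)), (8, np.float64(3.5), np.float64(69.7)), (18, np.float64(2.3), np.float64(70.0)), (28, np.float64(2.0), np.float64(68.6)), (38, np.float64(2.6), np.float64(60.9)), (48, np.float64(2.8), np.float64(54.4))]
valve_body 0.69 [ 543. -219.    2.] [359. 281.]
valve_body 0.68 [543.  34.   7.] [266.  23.]
drive_hole 0.92 [548.  39.   8.] [270.  16.]
push_rod 0.78 [519. -73. 159.] [289. 198.]
push_rod 0.76 [345. -64.  19.] [107. 215.]
rod_rest 0.73 [ 538. -220.    4.] [355. 284.]
```

View pics/w2.png

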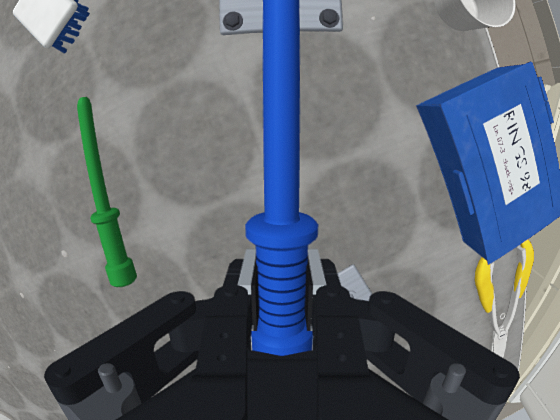

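Run:
```python
from h import *
c=cap('wrist')
g=cv2.cvtColor(c['color'],cv2.COLOR_RGB2GRAY)
B=[]
for x0,x1 in((218,246),(314,344)):
    r=g[5:30,x0:x1];m=r<75;ys,xs=np.where(m);B.append((x0+xs.mean(),5+ys.mean()));print(B[-1],m.sum(),xs.min()+x0,xs.max()+x0)
s=ctrl.sense();p=s['eef_pos'];q=s['ee_rot'];a=2*np.arctan2(q[2],q[1]);tx=np.array([np.cos(a),np.sin(a)]);ty=np.array([tx[1],-tx[0]])
w=[at_z(c,*b,12,True)[:2] for b in B];mid=(w[0]+w[1])/2;d=w[0]-w[1]
print('bolts',w,np.linalg.norm(d),'perp ang',np.degrees(np.arctan2(d[1],d[0]))-90)
h=np.array([563.5,49.7])
for n,P in(('boltmid',mid),('hole',h)): print(n,P,'tool x,y rel TCP',(P-p[:2])@tx,(P-p[:2])@ty)
for v in(60,100,150,190):
    x=np.where((c['color'][v,:,2]>110)&(c['color'][v,:,0]<70)&(np.abs(np.arange(560)-281)<45))[0];P=at_z(c,(x[0]+x[-1])/2,v,155,True)[:2]
    print(v,x[0],x[-1],(P-p[:2])@tx,(P-p[:2])@ty)
```

```text
(np.float64(233.17727272727274), np.float64(21.44090909090909)) 220 224 242
(np.float64(329.0521739130435), np.float64(18.669565217391302)) 230 320 338
bolts [array([518.55564538,  45.26849559]), array([592.52142897,  19.77141458])] 78.23706463732 perp ang 70.98018295353509
boltmid [555.53853717  32.51995508] tool x,y rel TCP 151.5785575579761 -1.3879939524915392
hole [563.5  49.7] tool x,y rel TCP 170.46519978251973 -0.033896763924506565
60 263 296 93.09997046487183 -1.8691907204682359
100 263 296 77.63394117280852 -1.8861287688147166
150 264 296 58.434768846740134 -1.7262978837049878
190 264 295 42.60391382241249 -1.953134587389152
```

```bash
python3 -m pendant '.001 .0024 .03 -.017;0 0 .03 0;0 0 .02 0;0 0 .0147 0;0 0 0 0;0 0 0 0;0 0 0 0'
cat > chk.py <<'E'
from h import *
import sys
s=ctrl.sense();p=s['eef_pos'];q=s['ee_rot'];a=2*np.arctan2(q[2],q[1]);u=np.array([np.cos(a),np.sin(a),0]);r=np.array([p[0],p[1],p[2]+17.5])
print(s['time_s'],p,np.degrees(a),s['force'])
H=np.array([563.5,49.7,60]);o=[]
for n in('side','scene'):
    c=cap(n);k=tuple(proj(c,r+140*u));print(n,'nose exp',np.round(k,1),'hole exp',proj(c,H).round(1))
    x,y=int(k[0])-32,int(k[1])-26;im=c['color'][y:y+60,x:x+64,::-1]
    o.append(cv2.resize(im,(390,366),interpolation=cv2.INTER_CUBIC));print('crop origin',x,y,'scale 6.1')
cv2.imwrite('pics/'+sys.argv[1],np.hstack(o))
E
python3 chk.py n1.png
```

```text
time_s: 7.9
eef_pos: [506.1, -109.6, 43.4]
ee_rot: [0.001, 0.818, 0.575, 0.0]
force: [-0.1, -1.2, -1.1]
grip_width: 0.233
grip_force: 58.9
7.9 [ 506.14681868 -109.6284309    43.36929792] 70.23631857710674 [-0.08317581 -1.17094389 -1.10781938]
side nose exp [230.1 235.3] hole exp [220.9 241.6]
crop origin 198 209 scale 6.1
scene nose exp [229.8 228.8] hole exp [221.4 233.7]
crop origin 197 202 scale 6.1
```

View pics/n1.png

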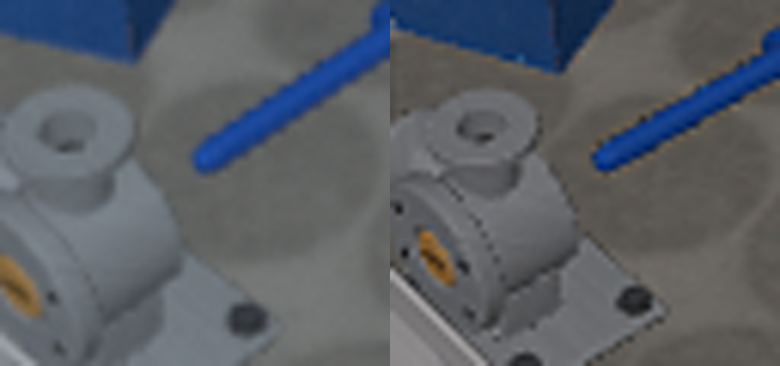

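The picture shows the nose at side px (231,236) where expected, and the rod line runs to the spool face in both views within about 1.5 px. I'll advance in small steps and watch the force.

```bash
python3 -m pendant '.012 0 0 0;.012 0 0 0;.006 0 0 0;.003 0 0 0;.002 0 0 0;0 0 0 0'
```

```text
time_s: 8.75
eef_pos: [517.5, -76.5, 42.6]
ee_rot: [-0.0, 0.818, 0.575, -0.0]
force: [0.0, -1.3, -1.5]
grip_width: 0.234
grip_force: 58.9
```

```bash
python3 -m pendant '.002 0 0 0;.002 0 0 0;0 0 0 0'
```

```text
time_s: 9.12
eef_pos: [518.9, -72.6, 42.6]
ee_rot: [-0.0, 0.818, 0.575, -0.0]
force: [-0.2, 0.5, -1.3]
grip_width: 0.234
grip_force: 58.9
```

```bash
python3 -m pendant '.003 0 0 0;.003 0 0 0;.002 0 0 0;0 0 0 0;0 0 0 0'
```

```text
time_s: 9.75
eef_pos: [521.3, -66.5, 42.6]
ee_rot: [0.001, 0.818, 0.575, -0.001]
force: [-3.2, -9.6, -2.4]
grip_width: 0.237
grip_force: 58.9
```

```bash
python3 -m pendant '.004 0 0 0;.004 0 0 0;.004 0 0 0;.004 0 0 0;.004 0 0 0;0 0 0 0'; python3 -m pendant '.004 0 0 0;.004 0 0 0;.004 0 0 0;.004 0 0 0;0 0 0 0'
```

```text
time_s: 10.5
eef_pos: [528.1, -47.6, 42.5]
ee_rot: [0.001, 0.818, 0.575, -0.001]
force: [-3.9, -7.6, -2.0]
grip_width: 0.236
grip_force: 58.8
time_s: 11.12
eef_pos: [533.9, -31.1, 42.6]
ee_rot: [-0.0, 0.818, 0.575, 0.0]
force: [-0.2, -0.1, -1.6]
grip_width: 0.233
grip_force: 58.8
```

```bash
python3 -m pendant '.004 0 0 0;.004 0 0 0;.004 0 0 0;.004 0 0 0;.002 0 0 0;0 0 0 0;0 0 0 0'
python3 - <<'E'
from h import *
o=[]
for n,(x,y) in(('side',(135,205)),('scene',(145,195))):
    c=cap(n);o.append(cv2.resize(c['color'][y:y+120,x:x+120,::-1],(390,390),interpolation=cv2.INTER_CUBIC))
    for r in models.boxes_of(n,'spool')[:2]:print(n,r)
cv2.imwrite('pics/sp.png',np.hstack(o))
E
```

```text
time_s: 12.0
eef_pos: [539.9, -14.5, 42.6]
ee_rot: [-0.0, 0.818, 0.575, -0.0]
force: [0.2, -0.3, -1.8]
grip_width: 0.237
grip_force: 58.8
side {'at': [622.2, 165.9, 27.0], 'p': 0.55}
scene {'at': [621.4, 168.7, 26.0], 'p': 0.6}
```

View pics/sp.png

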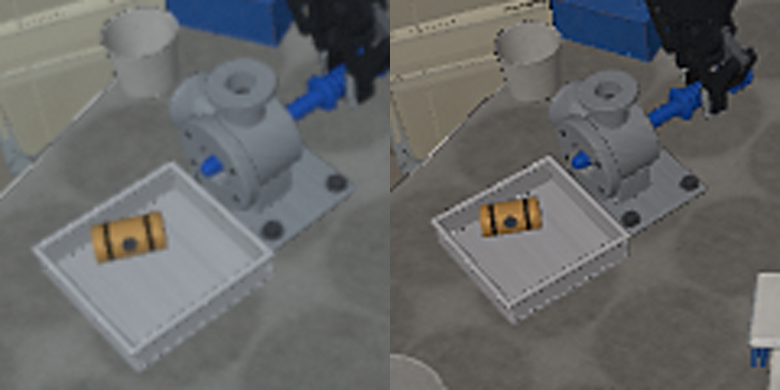

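The spool lies in the tray (side crop 130,237) and the blue nose shows in the open bore. Now retract.

```bash
python3 -m pendant '-.01 0 0 0;-.015 0 0 0;-.015 0 0 0;-.015 0 0 0;-.015 0 0 0;-.015 0 0 0;-.015 0 0 0;-.01 0 0 0;0 0 0 0'; python3 -m pendant '0 0 -.02 0;0 0 -.035 0;0 0 -.035 0;0 0 0 0;0 0 0 0'
python3 - <<'E'
from h import *
p=cv2.imread('pics/w2.png')[...,::-1];c=cap('wrist')
cv2.imwrite('pics/w3.png',c['color'][...,::-1])
for n,i in(('before',p),('after',c['color'])):
    h=cv2.cvtColor(np.ascontiguousarray(i),cv2.COLOR_RGB2HSV);m=(h[...,0]>105)&(h[...,0]<125)&(h[...,1]>150)&(h[...,2]>50);m[:,:235]=0;m[:,330:]=0
    w=m.sum(1);ys=np.where(w>0)[0];print(n,ys.min(),ys.max(),'first wide row',np.where(w>50)[0][:1],[(v,np.where(m[v])[0].mean().round(1),w[v]) for v in (20,100,190,230,300)])
s=ctrl.sense();q=s['ee_rot'];print(s['eef_pos'],q,np.degrees(2*np.arctan2(q[2],q[1])))
E
```

```text
time_s: 13.32
eef_pos: [502.6, -118.5, 42.6]
ee_rot: [0.0, 0.818, 0.575, 0.0]
force: [-0.6, 0.5, -0.8]
grip_width: 0.24
grip_force: 58.8
time_s: 13.95
eef_pos: [502.3, -117.4, 131.7]
ee_rot: [-0.001, 0.818, 0.575, -0.0]
force: [0.4, -0.8, -1.3]
grip_width: 0.239
grip_force: 58.9
before 0 355 first wide row [215] [(20, np.float64(280.5), np.int64(36)), (100, np.float64(280.5), np.int64(36)), (190, np.float64(281.0), np.int64(35)), (230, np.float64(281.5), np.int64(72)), (300, np.float64(281.0), np.int64(47))]
after 0 355 first wide row [215] [(20, np.float64(280.5), np.int64(36)), (100, np.float64(280.5), np.int64(36)), (190, np.float64(281.0), np.int64(35)), (230, np.float64(281.5), np.int64(72)), (300, np.float64(281.0), np.int64(47))]
[ 502.18600951 -117.43331159  131.45966695] [-9.35157661e-04  8.17896750e-01  5.75364058e-01 -4.82084086e-04] 70.25030741822053
```

```bash
python3 -m pendant '-.02 -.001 0 0;-.03 -.001 0 0;-.03 -.001 0 0;-.03 -.001 0 0;-.02 -.001 0 0;-.01 -.001 0 0;0 0 0 0'; python3 -m pendant '0 0 0 .169;0 0 0 .169;0 0 0 .169;0 0 0 .169;0 0 0 .169;0 0 0 .1685;0 0 0 0;0 0 0 0;0 0 0 0'; python3 -c "
from h import *
s=ctrl.sense();q=s['ee_rot'];print(s['eef_pos'],np.degrees(2*np.arctan2(q[2],q[1])))"
```

```text
time_s: 14.88
eef_pos: [449.4, -247.5, 132.0]
ee_rot: [-0.001, 0.818, 0.575, -0.0]
force: [-0.9, 0.0, -1.6]
grip_width: 0.24
grip_force: 58.9
time_s: 16.0
eef_pos: [449.8, -247.4, 132.5]
ee_rot: [-0.0, 0.994, 0.107, -0.0]
force: [-0.0, -0.5, -1.5]
grip_width: 0.236
grip_force: 58.9
[ 449.75689967 -247.43881623  132.54470882] 12.27854519716936
```

Back over the rest within 1 mm. Lower 94 mm, watching the contact force, then release.

```bash
python3 -m pendant '-.0007 0 .025 0;0 0 .025 0;0 0 .02 0;0 0 .012 0;0 0 .006 0;0 0 .004 0;0 0 .002 0;0 0 0 0;0 0 0 0'
```

```text
time_s: 17.12
eef_pos: [449.1, -247.9, 38.9]
ee_rot: [0.0, 0.994, 0.106, 0.0]
force: [-0.1, -0.3, -1.3]
grip_width: 0.234
grip_force: 58.9
```

```bash
python3 -m pendant '0 0 .001 0;0 0 0 0;0 0 0 0'; python3 -m pendant '0 0 0 0;0 0 0 0;0 0 0 0;0 0 0 0;0 0 0 0;0 0 0 0' 1; python3 -m pendant '0 0 -.015 0;0 0 -.03 0;0 0 -.04 0;0 0 -.05 0;0 0 -.05 0;0 0 0 0;0 0 0 0;0 0 0 0'; python3 w.py w4.png 55 | head -7
python3 - <<'E'
from h import *
c=cap('side')
for n in('spool','wash_tray','duck_jar'):
    print(n,models.boxes_of('side',n)[:1])
E
```

```text
time_s: 17.5
eef_pos: [449.1, -247.8, 37.7]
ee_rot: [0.0, 0.994, 0.106, 0.0]
force: [0.7, 1.4, 1.3]
grip_width: 0.237
grip_force: 59.1
time_s: 18.25
eef_pos: [449.0, -247.8, 37.6]
ee_rot: [0.0, 0.994, 0.106, 0.0]
force: [0.2, 0.2, 0.3]
grip_width: 1.002
grip_force: 0.0
time_s: 19.25
eef_pos: [448.6, -247.5, 221.7]
ee_rot: [-0.001, 0.994, 0.106, -0.001]
force: [-0.1, 0.2, 0.1]
grip_width: 0.999
grip_force: 0.0
325.19226210127806 281.50346938129314 206.38013533023113 [[0.21, -0.94, -0.28, 519.4], [-0.98, -0.2, -0.06, -231.7], [-0.0, 0.29, -0.96, 363.68], [0.0, 0.0, 0.0, 1.0]]
19.3 [ 448.70051241 -247.52071515  221.6759049 ] [-7.52848278e-04  9.94372524e-01  1.05935183e-01 -6.74222645e-04] [-0.73  0.29  1.55  0.    1.3   0.63]
tool x ang 12.162104493371428
[ 267   42   31  192 3467] ang 12.29 ends [ 400.6 -257.2] [ 584.4 -217.1] 188.1
[(-81, np.float64(0.4), np.float64(19.3)), (-71, np.float64(-0.1), np.float64(28.3)), (-61, np.float64(-0.1), np.float64(28.0)), (-51, np.float64(-0.2), np.float64(19.8)), (-41, np.float64(0.3), np.float64(20.6)), (-31, np.float64(0.3), np.float64(20.5)), (-21, np.float64(0.2), np.float64(20.3)), (-11, np.float64(-0.3), np.float64(26.9)), (-1, np.float64(-0.3), np.float64(22.9)), (8, np.float64(0.1), np.float64(12.3)), (18, np.float64(0.1), np.float64(12.3)), (28, np.float64(0.1), np.float64(12.2)), (38, np.float64(0.1), np.float64(12.2)), (48, np.float64(0.0), np.float64(12.1)), (58, np.float64(-0.0), np.float64(12.1)), (68, np.float64(-0.0), np.float64(12.1)), (78, np.float64(-0.1), np.float64(12.1)), (88, np.float64(-0.1), np.float64(12.1)), (98, np.float64(-0.1), np.float64(12.1))]
valve_body 0.56 [571.  56.  43.] [50. 36.]
drive_hole 0.85 [573.  58.  43.] [50. 34.]
spool [{'at': [621.4, 166.3, 24.4], 'p': 0.56}]
wash_tray [{'at': [593.0, 174.3, 1.6], 'p': 0.94}]
duck_jar [{'at': [372.5, -389.2, 52.1], 'p': 0.6}]
```

View pics/w4.png

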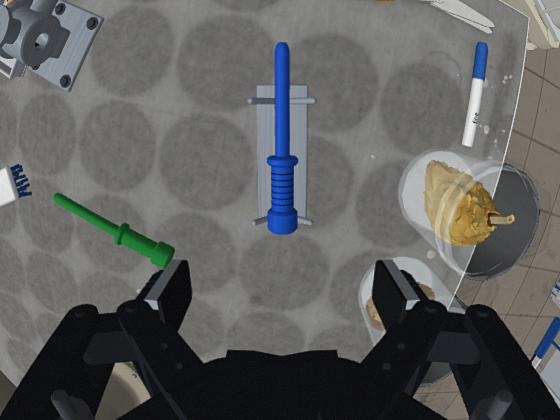

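The rod lies in both forks at px (283,140), with its ends within 0.5 mm of where they started. The jars have not moved, and nothing touches the gripper.

```bash
python3 -c "
from rig import ctrl
print(ctrl.finish_job())"
```

```text
the job is handed in; nothing more can be done
None
```

I pushed the spool out and it lies in the wash tray, the blue push rod is back in its rest within about 1 mm of where it lay, and the duck jar was not touched; the job is handed in (about 19 of 48 s), but no verdict was returned.

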